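# Set the bedside magnifier over the dosing card and spin its wing nut tight

### The job

Set up the bedside magnifier by fingertip pushes alone: push its arm round until the lens is centred over the dosing card, and then turn the loose wing nut clockwise (seen from above), with repeated strokes of a fingertip on its ears, until it stops, seated finger-tight. Only push: do not pinch the arm or the nut, do not lift, tip or shift the stand, and leave everything else on the cart where it is.

Things in the scene. Friction and masses are not known exactly. Their poses are not given: they have to be found in the camera images.
- magnifier: folding steel magnifier stand, loose on rubber feet, 2.8 kg (slides if pushed sideways with over about 10 N). Origin: on the table surface at the foot of the upright stud that carries lens arm and wing nut; z up. In its frame the dark steel base plate reaches from x = -60 to +48 mm, y = -50 to +150 mm, top at 16 mm height
- guard (a point): middle of the top edge of the upright steel guard behind the nut: 5 mm thick, 100 mm long (stand's y = -50 to +50 mm), its near face at the stand's x = 40 mm, top 74 mm above the table. No fingertip passes between guard and ears: stroke the nut from the open side (stand's -x, roughly towards the robot) and the two ends
- stud (a point): point on the stud's axis 48 mm above the table: top of the black washer on the arm, where the seated nut's underside rests. The stud is a vertical M12 screw, 11 mm thick, its top 79 mm above the table
- lens_arm (a joint): swing of the lens arm about the stud, rad: 0 = folded along the stand's +y axis, growing counter-clockwise seen from above (at 1.57 it points along the stand's -x axis); stops at 0 and 2.4. It stays where it is left (stiff friction, 0.2 N m: about 1.5 N at the lens)
- lens (a point): centre of the round lens, 130 mm from the stud's axis at the arm's end, 44 mm above the table. Steel bezel 76 mm outside diameter, from 37 to 51 mm height (glass inside it); the arm is a flat steel bar 24 mm wide between 41 and 46 mm height
- side_rear: the side of arm and bezel that faces back towards the folded position, the side to push on to swing the arm out; origin at the bezel's outermost point of that side, 38 mm from the lens centre, square to the arm, 44 mm above the table
- side_front: the opposite (leading) side of arm and bezel; origin at its outermost point, 38 mm from the lens centre, square to the arm, 44 mm above the table
- card: white dosing card, 54 (its x) x 86 (its y) x 3 mm, fixed flat on the cart; origin at the centre of its underside. It lies 120 to 138 mm from the stud's axis, on the stand's -x side, where the swinging lens passes over it
- wing_nut (a joint): turn of the wing nut, rad, growing as it is tightened, clockwise seen from above; stops, seated, at 11.0; starts 1.1 to 1.7 turns short. Loose thread: turns with 0.02 N m (1 N at an ear), stays where it is left, sinks 1.75 mm per turn. At value q its two ears point along the angles -q and pi - q (counter-clockwise from the stand's x axis)
- ear_tip (a point): outer end of one ear of the nut (the one at angle -q), 35 mm from the stud's axis, at mid height of the ear. The ears are two upright round discs, 28 mm diameter, 7 mm thick, opposite each other on a hub 22 mm across, 70 mm over both tips. Seated, they stand 54 to 82 mm above the table (up to 3 mm higher when loose), the hub's top at 66 mm
- ears_rear: the flat faces of both ears that are pushed to tighten (the counter-clockwise faces); origin on the stud's axis at the nut's underside, turning with the nut, x along the ear at angle -q
- ears_front: the other flat faces of both ears (the clockwise, leading faces); origin as ears_rear
- tray: stainless tray, 200 x 120 x 24 mm, fixed on the left of the cart, holding three eyedrop bottles; origin at the centre of its underside
- drops_a: eyedrop bottle, white, 24 mm diameter, 60 mm tall with its cap, 19 g, upright; origin at the centre of its underside; a bystander in the tray
- drops_b: eyedrop bottle, white, 24 mm diameter, 60 mm tall with its cap, 19 g, upright; origin at the centre of its underside; a bystander in the tray
- drops_c: eyedrop bottle, white, 24 mm diameter, 60 mm tall with its cap, 19 g, upright; origin at the centre of its underside; a bystander in the tray
- drops_d: eyedrop bottle, white, 24 mm diameter, 60 mm tall with its cap, 19 g, upright; origin at the centre of its underside; a bystander beside the card, about 95 mm beyond its centre in the direction in which the arm swings out
- carton: lying paper carton, 34 x 74 x 26 mm, loose; origin at the centre of its underside; a bystander
- hourglass: sand timer in a white plastic stand, 60 mm diameter, 100 mm tall, loose; origin at the centre of its underside; a bystander
- mug: white mug, 80 mm diameter, 90 mm tall, loose; origin at the centre of its underside; a bystander
- case: black spectacle case, 160 x 60 x 34 mm, loose; origin at the centre of its underside; a bystander
There are look-alikes about, which are no part of the job. Several things have the shape of the card; the one meant has the colours described above.

How it is judged:
By the outcome, as a careful person would: the job done as asked, in the order asked, and still so for the second after the job is handed in, with the robot touching nothing.
It also fails if it takes over 66 s, if anything falls off the work surface, if the arm or the gripper's body presses on something with over 40 N, if the wrist force passes 120 N, or if a joint passes its speed limit or range.

### The arm

A 6-joint arm with a two-finger parallel gripper is mounted at the origin on the work surface. World frame = base frame: x ahead of the robot, y to its left, z up, the work surface at z = 0. Lengths are in m, angles in rad, forces in N, time in s.
With the tool pointing down it reaches from about 0.35 to 0.85 m from the base axis. Payload 8.1 kg.
Tool frame: the origin (TCP) lies midway between the tips of the shut fingers; the grasp point (between the pads) lies 19 mm behind it; z points along the fingers, y is the line along which they close (so a half turn about z gives the same grasp; the last joint's range is limited). The gripper opens to 93 mm and grips with 3 to 60 N. Pads are 15 mm wide; open, the fingers measure 128 mm over their backs; the gripper's body (75 mm by 188 mm) begins 65 mm behind the grasp point.
Start: joints at [-1.305, 0.13, 1.488, -0, 1.523, -0.085], TCP at [0.206, -0.563, 0.219] pointing down, gripper open.
Joint ranges: [-2.96, 2.96], [-0.89, 2.26], [0.02, 2.5], [-1.34, 4.48], [0, 2.73], [-2.66, 2.66]. Speed limits (rad/s): [2.39, 2.39, 2.79, 3.14, 3.14, 3.14].

### API

Orientations are given as a rotation vector (axis times angle).
In Python, from plant import robot, cams gives the robot as it stands. The module is installed in compiled form; this text tells all that it offers.
- The arm moves only by the tool play_rows, never from a script. Its arguments are lists of equal length, an entry for each row: "slide": the shift along the tool's x, y, z scaled (see below), a list of three; "twist": the turn, a rotation vector about the tool's x, y, z scaled (see below), a list of three. A call has exactly 8 rows; each row shifts and turns the commanded pose from where the row before left it, along the tool's axes as they then stand; what a row does not reach is not made up. The controller multiplies each number of a shift by 25 cm and each number of a turn by 60 degrees. A row lasts 1/10 s, in which the tool goes at most 50 mm and 8.59 degrees, less where a joint would pass 70% of its speed; a pose out of reach is approached as far as the arm can. A call with a number of a shift or a turn outside -1 to 1 is refused whole. A call with a gripper value outside its range is refused whole. "fingers" is the closure, from -1 (fully open) to 1 (shut), set as the call begins (left out, the last holds). The fingers move at their own pace and stop on an object; "force" is the grip in N (left out, the last holds). Time passes only in rows, so rows that do not move let the fingers close, or fill a call up. It gives the time, the measured TCP pose, the force, the opening and the grip force at its end, in the units of the state.
- robot.read_state(): the state, without advancing time (a new reading comes with each control period).
- cams.read_camera(name): name is "scene" or "top" or "wrist"; returns (picture, depth): 480x640x3 uint8, red, green, blue; 480x640 float32, m along the optical axis (not along the pixel's ray), 0 where there is no reading.
- cams.get_calibration(name): a dict with "fx", "fy", "cx", "cy" (pixels), "world_from_camera" (4x4, takes a point from camera to world coordinates). Camera axes: x right, y down, z forward; pixel columns grow to the right and rows downward; lengths in m; the calibration is good to about 2 mm. A picture is of the moment at which its call begins: read the wrist's pose just before it. get_calibration takes no time and is no camera call; for the wrist camera it gives the pose at the moment of the call.
- robot.close_job(): hands the job in; it is judged then, once.
The state is a dict: "t": time; "q": joint angles; "dq": joint speeds; "joint_torque": joint torques, N m; "tool_pos": TCP position; "orientation": TCP orientation; "force": force on the tool from outside, world axes, zero at the start; "wrist_torque": the same for the moment, N m; "opening": finger opening in m; "gripper_force": force on a finger pad.
Only numpy, scipy, OpenCV 4.12 (cv2) and the standard library are available. Lean on these libraries where they do the work, as an engineer would, in place of code of your own. Each camera call takes 0.05 s, during which the arm holds its last target. There are 200 camera calls.

## Working session

There is one attempt and no reset: what is moved stays moved. The work goes in short steps, Python scripts to look and compute and a tool call to move; the robot and the scene stay as the last step left them, time stands still between calls to the robot, and variables do not carry over. Pictures are saved under pics/ and viewed, at most 10 in all, crops included, and the job is handed in when it is done.

Besides the shell and the picture viewer there is one more tool, called after "Request:" as a command line: name --argument value ..., lists and objects as JSON in quotes. play_rows: Moves the arm, as the interface text tells. Shifts and turns lie within -1 to 1; 1 stands for 25 cm of shift or 60 degrees of turn. Its arguments: {"type":"object","properties":{"slide":{"type":"array"},"twist":{"type":"array"},"fingers":{"type":"number"},"force":{"type":"number"}},"required":["slide","twist"]}

```bash
mkdir -p pics; ls
python3 - <<'E'
from plant import robot,cams
import cv2,numpy as np
s=robot.read_state();print({k:np.round(v,3) for k,v in s.items()})
for n in("top","scene"):
    p,d=cams.read_camera(n);np.savez(n,p=p,d=d);cv2.imwrite(f"pics/{n}0.png",p[:,:,::-1]);c=cams.get_calibration(n);print(n,c["fx"],c["cx"],c["cy"],np.round(c["world_from_camera"],3))
E
```

```text
pics
{'t': np.float64(0.0), 'q': array([-1.305,  0.131,  1.489, -0.   ,  1.523, -0.085]), 'dq': array([-0.001, -0.001, -0.   , -0.001,  0.001, -0.   ]), 'joint_torque': array([-1.0000e-03, -5.5984e+01, -4.9177e+01,  7.7000e-02,  3.6000e-02,
       -0.0000e+00]), 'tool_pos': array([ 0.206, -0.563,  0.218]), 'orientation': array([-3.092, -0.548,  0.   ]), 'force': array([0.241, 0.66 , 1.494]), 'wrist_torque': array([ 0.027, -0.001,  0.009]), 'gripper_force': np.float64(0.0), 'opening': np.float64(0.093)}
top 472.32850262231585 326.71847396725383 234.30111043887314 [[ 0.02  -0.981  0.192  0.335]
 [-1.    -0.019  0.008 -0.002]
 [-0.004 -0.193 -0.981  1.105]
 [ 0.     0.     0.     1.   ]]
scene 503.66880206235277 315.7088576563585 238.3447290753234 [[ 0.789  0.352 -0.503  1.053]
 [ 0.614 -0.474  0.631 -0.686]
 [-0.016 -0.807 -0.591  0.71 ]
 [ 0.     0.     0.     1.   ]]
```

View pics/top0.png

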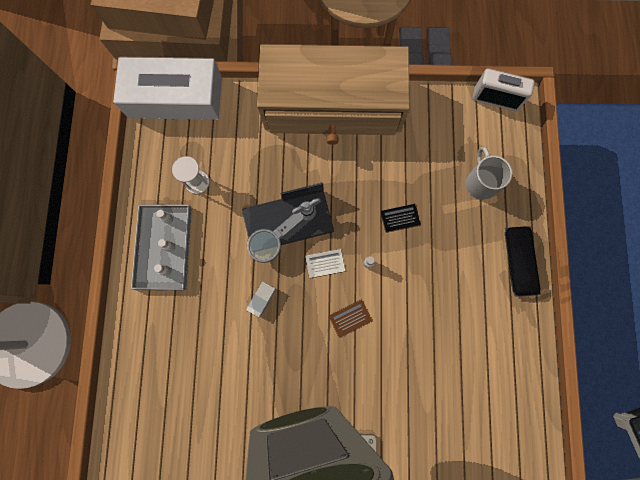

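View pics/scene0.png

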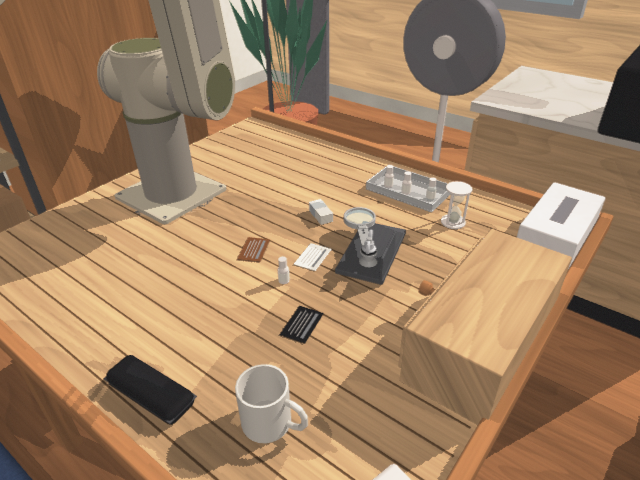

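The top view shows three card shapes: white at (325,263), black at (400,217) and brown at (351,318). The white one fits: it's white, on the stand's -x side, with drops_d at (369,261) beyond it. The stud and nut are near (306,208), the lens near (264,246) and the guard near (303,190). I'll confirm in one enlarged crop.

```bash
cat > h.py <<'E'
import numpy as np,cv2
from scipy.spatial.transform import Rotation as R
def ray(c,u,v,z):
    T=np.array(c["world_from_camera"]);d=T[:3,:3]@[(u-c["cx"])/c["fx"],(v-c["cy"])/c["fy"],1];o=T[:3,3]
    return o+d*(z-o[2])/d[2]
def proj(c,P):
    T=np.linalg.inv(np.array(c["world_from_camera"]));p=T[:3,:3]@np.array(P)+T[:3,3]
    return np.array([c["cx"]+c["fx"]*p[0]/p[2],c["cy"]+c["fy"]*p[1]/p[2]])
def cloud(c,d):
    v,u=np.indices(d.shape);T=np.array(c["world_from_camera"])
    P=np.stack([(u-c["cx"])/c["fx"]*d,(v-c["cy"])/c["fy"]*d,d],-1)
    return P@T[:3,:3].T+T[:3,3]
E
python3 - <<'E'
from plant import cams
from h import *
f=np.load("top.npz");p,d=f["p"],f["d"];c=cams.get_calibration("top")
cv2.imwrite("pics/crop0.png",cv2.resize(p[175:345,225:425,::-1],None,fx=3.5,fy=3.5,interpolation=cv2.INTER_CUBIC))
for n,u,v,z in[("stud",306,208,.075),("guard",303,190,.074),("lens",264,246,.051),("card",325,263,.003),("drops_d",369,261,.06),("carton",263,299,.026)]:print(n,ray(c,u,v,z).round(3))
m=((p.min(2)>170)&(np.indices(d.shape)[0]>245)&(np.indices(d.shape)[0]<282)&(np.indices(d.shape)[1]>300)&(np.indices(d.shape)[1]<350)).astype(np.uint8)
k=max(cv2.findContours(m,0,2)[0],key=cv2.contourArea);r=cv2.minAreaRect(k);print(r)
b=[ray(c,*q,.003)[:2] for q in cv2.boxPoints(r)];print(np.round(b,3),np.mean(b,0))
E
```

```text
stud [0.596 0.055 0.075]
guard [0.638 0.063 0.074]
lens [0.512 0.148 0.051]
card [0.482 0.01  0.003]
drops_d [ 0.481 -0.088  0.06 ]
carton [0.394 0.149 0.026]
((327.55767822265625, 264.7884826660156), (17.846567153930664, 30.986347198486328), 78.69007110595703)
[[ 0.491  0.044]
 [ 0.507 -0.027]
 [ 0.466 -0.036]
 [ 0.45   0.035]] [0.47828915 0.00397447]
```

View pics/crop0.png

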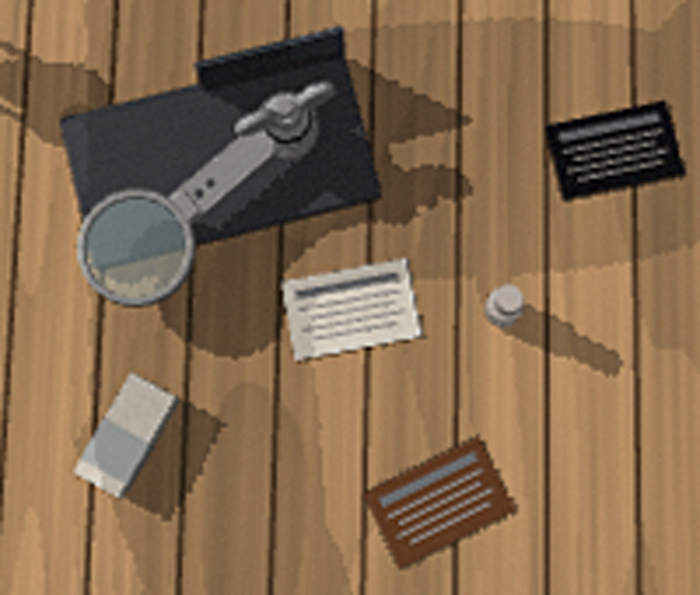

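The crop confirms the white dosing card at crop (352,311), with drops_d to its right at (505,303) and the stand above left. Next I'll get the wrist camera geometry and the distance to a viewing pose.

```bash
cat >> h.py <<'E'
def yaw(r): x=r.as_matrix()[:,0];return np.degrees(np.arctan2(x[1],x[0]))
def delta(s,P,yw=None):
    "remaining shift in tool axes /0.25 and turn about tool z /60deg (shift in present axes)"
    r=R.from_rotvec(s["orientation"]);t=r.inv().apply(np.array(P)-s["tool_pos"])
    y=yaw(r);print("tool",np.round(s["tool_pos"],4),"yaw",round(y,1),"tilt",np.round(r.as_matrix()[:,2],3),"slide",np.round(t/.25,3),"dist",np.linalg.norm(t).round(3),"twistz",None if yw is None else round(-((yw-y+180)%360-180)/60,3))
E
python3 - <<'E'
from plant import robot,cams
from h import *
s=robot.read_state();c=cams.get_calibration("wrist");r=R.from_rotvec(s["orientation"])
T=np.array(c["world_from_camera"]);print(c["fx"],c["cx"],c["cy"],r.inv().apply(T[:3,3]-s["tool_pos"]).round(3),(r.inv().as_matrix()@T[:3,:3]).round(3))
delta(s,[.5,.08,.28],42)
E
```

```text
388.74429897667903 322.3067031880496 239.51310049233433 [ 0.082 -0.001 -0.166] [[-0.    -0.956 -0.292]
 [ 1.    -0.    -0.   ]
 [ 0.    -0.292  0.956]]
tool [ 0.2061 -0.563   0.2177] yaw 20.1 tilt [-0.     0.002 -1.   ] slide [ 1.988 -2.012 -0.246] dist 0.71 twistz -0.365
```

Request:
play_rows --slide '[[0.124, -0.126, -0.02], [0.124, -0.126, -0.02], [0.124, -0.126, -0.02], [0.124, -0.126, -0.02], [0.124, -0.126, -0.02], [0.124, -0.126, -0.02], [0.124, -0.126, -0.02], [0.124, -0.126, -0.02]]' --twist '[[0, 0, 0], [0, 0, 0], [0, 0, 0], [0, 0, 0], [0, 0, 0], [0, 0, 0], [0, 0, 0], [0, 0, 0]]' --fingers 1 --force 10

```text
t: 0.9
tool_pos: [0.3527, -0.2398, 0.2585]
orientation: [-3.093, -0.548, 0.0]
force: [1.1, -1.0, 0.5]
opening: 0.0334
gripper_force: 0.0
```

Request:
play_rows --slide '[[0.124, -0.126, -0.01], [0.124, -0.126, -0.01], [0.124, -0.126, -0.01], [0.124, -0.126, -0.01], [0.124, -0.126, -0.01], [0.124, -0.126, -0.01], [0.124, -0.126, -0.01], [0.124, -0.126, -0.01]]' --twist '[[0, 0, 0], [0, 0, 0], [0, 0, 0], [0, 0, 0], [0, 0, 0], [0, 0, 0], [0, 0, 0], [0, 0, 0]]'

```text
t: 1.7
tool_pos: [0.499, 0.0822, 0.2784]
orientation: [3.093, 0.549, -0.001]
force: [0.8, -0.8, 0.2]
opening: 0.0005
gripper_force: 0.0
```

Run:
```python
from plant import robot,cams
from h import *
s=robot.read_state();print(s["t"],s["q"].round(2),s["force"].round(2),s["opening"])
c=cams.get_calibration("wrist");p,d=cams.read_camera("wrist");np.savez("w1",p=p,d=d,T=c["world_from_camera"]);cv2.imwrite("pics/w1.png",p[:,:,::-1])
delta(s,[.548,.18,.22],42)
```

```text
1.7 [ 0.06 -0.14  1.65 -0.    1.63  1.28] [ 0.82 -0.75  0.21] 0.0004689881788032835
tool [0.499  0.0822 0.2784] yaw 20.1 tilt [-0. -0. -1.] slide [ 0.319 -0.3    0.233] dist 0.124 twistz -0.365
```

View pics/w1.png

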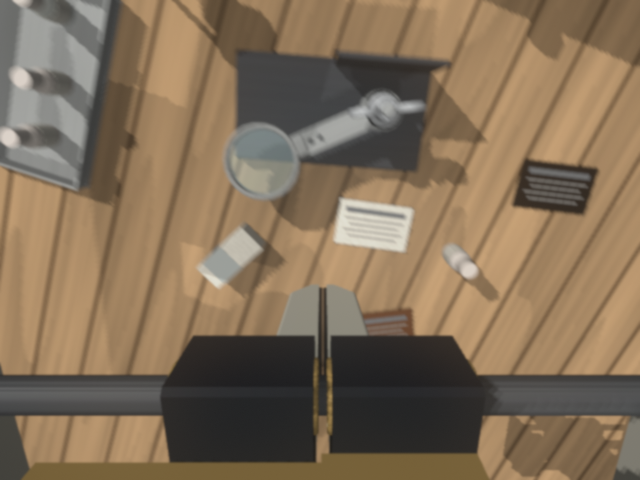

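The wrist view shows the stand plate spanning (237,50) to (430,170), the lens at (262,160), the nut at (383,110), the card at (374,225), drops_d at (460,262) and the carton at (231,255). Now I'll measure them.

```bash
cat > meas.py <<'E'
from plant import cams
from h import *
def rect(c,m,z):
    k=max(cv2.findContours(m.astype(np.uint8),0,1)[0],key=cv2.contourArea)[:,0]
    w=np.array([ray(c,u,v,z)[:2] for u,v in k]);r=cv2.minAreaRect((w*1000).astype(np.float32));return r,cv2.boxPoints(r)/1000
def measure(f,box_card,lens0):
    p,d=f["p"],f["d"];c=cams.get_calibration("wrist");c["world_from_camera"]=f["T"];W=cloud(c,d)
    dark=(p.max(2)<85)&(W[...,2]>.008)&(W[...,2]<.026)&(W[...,0]>.45)&(W[...,0]<.75)&(np.abs(W[...,1]-.1)<.2)
    dark=cv2.morphologyEx(dark.astype(np.uint8),cv2.MORPH_OPEN,np.ones((3,3)))
    r,b=rect(c,dark,.016);print("plate",r)
    u0,v0,u1,v1=box_card;m=np.zeros(d.shape,bool);m[v0:v1,u0:u1]=p[v0:v1,u0:u1].min(2)>165;m=cv2.morphologyEx(m.astype(np.uint8),cv2.MORPH_CLOSE,np.ones((9,9)))
    r2,_=rect(c,m,.003);print("card",r2)
    g=cv2.cvtColor(p,cv2.COLOR_RGB2GRAY);L=W[...,2];m=(L>.040)&(L<.058)&(np.hypot(W[...,0]-lens0[0],W[...,1]-lens0[1])<.05)
    k=cv2.convexHull(max(cv2.findContours(m.astype(np.uint8),0,1)[0],key=cv2.contourArea));e=cv2.minEnclosingCircle(k);print("lens px",e,"w",ray(c,*e[0],.049).round(4),"diam",2*e[1]*np.median(d[m])/c["fx"])
    hi=(L>.074)&(L<.095)&(W[...,0]<.64)&(W[...,0]>.54)&(np.abs(W[...,1]-.06)<.06);q=W[hi]
    print("high",len(q),q.mean(0).round(4),q.min(0).round(3),q.max(0).round(3))
    return c,W
E
python3 - <<'E'
from meas import *
f=np.load("w1.npz");c,W=measure(f,(325,190,420,260),(.512,.148))
for u,v in[(383,110),(412,107),(360,112),(460,250),(374,225),(262,160),(380,62)]:print(u,v,W[v,u].round(4))
E
```

```text
plate ((599.8602294921875, 109.33422088623047), (75.58953857421875, 194.79867553710938), 15.729897499084473)
card ((485.97930908203125, 15.553070068359375), (53.35581588745117, 85.25924682617188), 12.249238967895508)
lens px ((269.68603515625, 161.5), 43.95857620239258) w [0.5212 0.1472 0.049 ] diam 0.08845006
high 690 [0.6079 0.0631 0.0801] [0.587 0.026 0.074] [0.64  0.116 0.086]
383 110 [0.6039 0.0622 0.0693]
412 107 [0.6137 0.0414 0.0854]
360 112 [0.5944 0.0824 0.0828]
460 250 [ 0.4973 -0.0853  0.0226]
374 225 [0.487  0.0141 0.0036]
262 160 [0.5197 0.1551 0.0473]
380 62 [0.6396 0.0806 0.0728]
```

Run:
```python
from h import *
p=np.load("w1.npz")["p"];q=cv2.resize(p[40:200,220:460,::-1],None,fx=3.3,fy=3.3,interpolation=cv2.INTER_CUBIC)
cv2.imwrite("pics/w1c.png",np.clip(q*1.6,0,255).astype(np.uint8))
```

```text
(no output)
```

View pics/w1c.png

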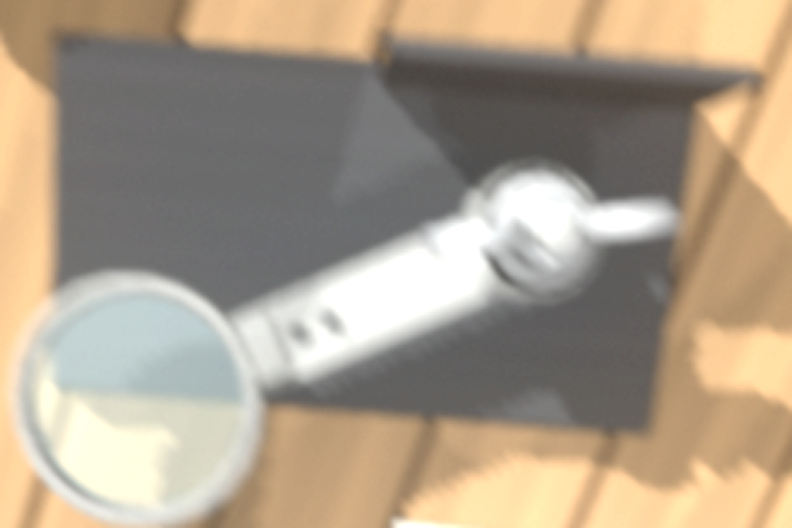

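The crop shows the plate corners at (57,38) and (648,430), the lens circle centred at (139,398), and the guard's top edge running from (388,42) to (757,75). I'll cast rays through these.

Run:
```python
from meas import *
f=np.load("w1.npz");c=cams.get_calibration("wrist");c["world_from_camera"]=f["T"]
P=lambda x,y,z:ray(c,220+x/3.3,40+y/3.3,z)[:2]
A=P(57,38,.016);B=P(648,430,.016);E=P(270,403,.016);l=P(139,398,.049);g1=P(388,42,.074);g2=P(757,75,.074);G=P(57,260,.016)
rim=P(139,272,.049);print("lens",l,np.linalg.norm(rim-l)*2)
for n,v,off in(("diag",A-B,np.degrees(np.arctan2(200,108))),("front",E-B,90),("guard",g1-g2,90),("left",A-G,0)):
    print(n,np.linalg.norm(v).round(4),np.degrees(np.arctan2(v[1],v[0])).round(2)-off)
th=np.radians(15);
for th in(12,14,16):
    t=np.radians(th);Rm=np.array([[np.cos(t),-np.sin(t)],[np.sin(t),np.cos(t)]]);s=(A+B)/2-Rm@[-.006,.05];sg=(g1+g2)/2-Rm@[.0425,0];print(th,"stud",s,"from guard",sg,"lens r",np.linalg.norm(l-s))
card=np.array([.486,.0155]);v=card-s;print("card r",np.linalg.norm(v),np.degrees(np.arctan2(v[1],v[0]))%360)
```

```text
lens [0.51941373 0.15463218] 0.07330065641918522
diag 0.2222 16.309046293278577
front 0.1253 16.060000000000002
guard 0.0982 15.430000000000007
left 0.0646 16.43
12 stud [0.60210723 0.0578391 ] from guard [0.60510234 0.06192615] lens r 0.12730716213921303
14 stud [0.60376063 0.05843576] from guard [0.60543604 0.06048072] lens r 0.12793807025544626
16 stud [0.60539219 0.05908975] from guard [0.60581999 0.05904781] lens r 0.12853268561520206
card r 0.12710060081549854 200.05699567187295
```

Request:
play_rows --slide '[[0.098, -0.083, 0.118], [0.098, -0.083, 0.118], [0.098, -0.083, 0.118], [0.098, -0.083, 0.118], [0, 0, 0], [0, 0, 0], [0, 0, 0.12], [0, 0, 0]]' --twist '[[0, 0, 0], [0, 0, 0], [0, 0, 0], [0, 0, 0], [0, 0, -0.122], [0, 0, -0.122], [0, 0, -0.122], [0, 0, 0]]'

```text
t: 2.55
tool_pos: [0.5594, 0.1912, 0.1261]
orientation: [-2.93, -1.13, 0.012]
force: [-0.6, -0.2, -1.0]
opening: 0.0001
gripper_force: 0.0
```

Run:
```python
from plant import robot,cams
from h import *
s=robot.read_state();print(s["t"],s["force"].round(2))
delta(s,[.5624,.1936,.03],42.2)
c=cams.get_calibration("wrist");p,d=cams.read_camera("wrist");np.savez("w2",p=p,d=d,T=c["world_from_camera"]);cv2.imwrite("pics/w2.png",p[:,:,::-1])
```

```text
2.55 [-0.62 -0.2  -1.05]
tool [0.5594 0.1912 0.1261] yaw 42.2 tilt [-0.007 -0.002 -1.   ] slide [0.018 0.003 0.384] dist 0.096 twistz -0.0
```

View pics/w2.png

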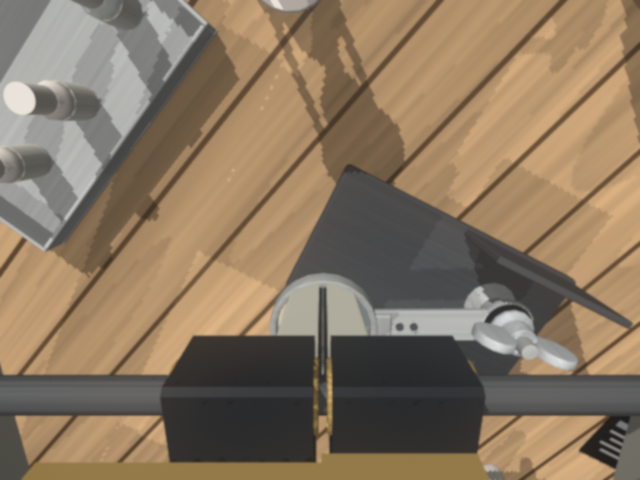

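The view shows the bezel's rear edge at (323,274), the arm running right to the washer at (495,300) and the nut at (525,345). The tray is well clear at upper left. I'll check the rear edge against the planned touchdown point.

Run:
```python
from plant import cams
from h import *
c=cams.get_calibration("wrist");c["world_from_camera"]=np.load("w2.npz")["T"]
e=ray(c,323,274,.049)[:2];u=np.array([np.cos(np.radians(42.2)),np.sin(np.radians(42.2))]);print("edge",e,"tip-edge along x tool",(np.array([.5624,.1936])-e)@u)
print("washer left",ray(c,467,300,.048),"plate corner",ray(c,349,167,.016),"expected",np.array([.606,.059])+R.from_euler("z",16,degrees=True).as_matrix()[:2,:2]@[.048,.15])
a=np.array([-.0455,.1276])
for dg in(3,5,7):
    t=np.radians(-dg);M=np.array([[np.cos(t),-np.sin(t)],[np.sin(t),np.cos(t)]]);print(dg,((a-M@a)/.25).round(4),-dg/60)
```

```text
edge [0.54695784 0.18025269] tip-edge along x tool 0.02040528875357803
washer left [0.59905864 0.09362808 0.048     ] plate corner [0.60899747 0.21199633 0.016     ] expected [0.61079496 0.21641985]
3 [-0.027  -0.0088] -0.05
5 [-0.0452 -0.0139] -0.08333333333333333
7 [-0.0636 -0.0184] -0.11666666666666667
```

Request:
play_rows --slide '[[0.018, 0.003, 0.128], [0, 0, 0.128], [0, 0, 0.128], [0, 0, 0], [-0.016, 0, 0], [-0.012, 0, 0], [-0.01, 0, 0], [-0.01, 0, 0]]' --twist '[[0, 0, 0], [0, 0, 0], [0, 0, 0], [0, 0, 0], [0, 0, 0], [0, 0, 0], [0, 0, 0], [0, 0, 0]]'

```text
t: 3.4
tool_pos: [0.5583, 0.1864, 0.0365]
orientation: [2.932, 1.127, 0.004]
force: [0.5, 0.2, 0.1]
opening: 0.0003
gripper_force: 0.0
```

Request:
play_rows --slide '[[-0.01, -0.003, 0], [-0.018, -0.006, 0], [-0.027, -0.009, 0], [-0.036, -0.011, 0], [-0.036, -0.011, 0], [-0.036, -0.011, 0], [-0.036, -0.011, 0], [-0.036, -0.011, 0]]' --twist '[[0, 0, -0.017], [0, 0, -0.033], [0, 0, -0.05], [0, 0, -0.067], [0, 0, -0.067], [0, 0, -0.067], [0, 0, -0.067], [0, 0, -0.067]]'

```text
t: 4.2
tool_pos: [0.5074, 0.151, 0.035]
orientation: [-2.598, -1.765, -0.001]
force: [-1.9, 3.0, 1.0]
opening: 0.0004
gripper_force: 1.1
```

Run:
```python
from plant import robot,cams
from h import *
s=robot.read_state();print(s["t"],s["force"].round(2),s["wrist_torque"].round(2))
delta(s,[.47,.058,.03],110)
p,d=cams.read_camera("top");np.savez("t2",p=p,d=d);cv2.imwrite("pics/t2.png",cv2.resize(p[175:345,225:425,::-1],None,fx=3.5,fy=3.5,interpolation=cv2.INTER_CUBIC))
p,d=cams.read_camera("scene");cv2.imwrite("pics/s2.png",p[:,:,::-1])
```

```text
4.2 [-1.89  2.95  0.97] [ 0.44  0.1  -0.04]
tool [0.5074 0.151  0.035 ] yaw 68.4 tilt [ 0.     0.001 -1.   ] slide [-0.401 -0.002  0.019] dist 0.1 twistz -0.694
```

Request:
play_rows --slide '[[-0.036, -0.012, 0], [-0.036, -0.012, 0], [-0.036, -0.012, 0], [-0.036, -0.012, 0], [-0.036, -0.012, 0], [-0.036, -0.012, 0], [-0.036, -0.012, 0], [-0.018, -0.006, 0]]' --twist '[[0, 0, -0.067], [0, 0, -0.067], [0, 0, -0.067], [0, 0, -0.067], [0, 0, -0.067], [0, 0, -0.067], [0, 0, -0.067], [0, 0, -0.033]]'

```text
t: 5.1
tool_pos: [0.4755, 0.0878, 0.0347]
orientation: [-2.054, -2.376, 0.0]
force: [-2.1, 2.4, 0.0]
opening: 0.0007
gripper_force: 1.1
```

Run:
```python
from plant import robot,cams
from h import *
s=robot.read_state();print(s["t"],s["force"].round(2),s["q"].round(2))
delta(s,[.47,.058,.03],110)
p,d=cams.read_camera("top");np.savez("t2",p=p,d=d);p2,_=cams.read_camera("scene")
a=cv2.resize(p[180:300,235:385,::-1],None,fx=2.7,fy=2.7);b=p2[190:310,235:385,::-1];b=cv2.resize(b,None,fx=2.6,fy=2.7)
cv2.imwrite("pics/t2.png",np.hstack([a,b]));print(a.shape,b.shape)
```

```text
5.1 [-2.08  2.45  0.01] [ 0.08 -0.01  1.99  0.    1.17 -0.07]
tool [0.4755 0.0878 0.0347] yaw 98.3 tilt [-0.001  0.    -1.   ] slide [-0.115 -0.039  0.019] dist 0.031 twistz -0.195
(324, 405, 3) (324, 390, 3)
```

View pics/t2.png

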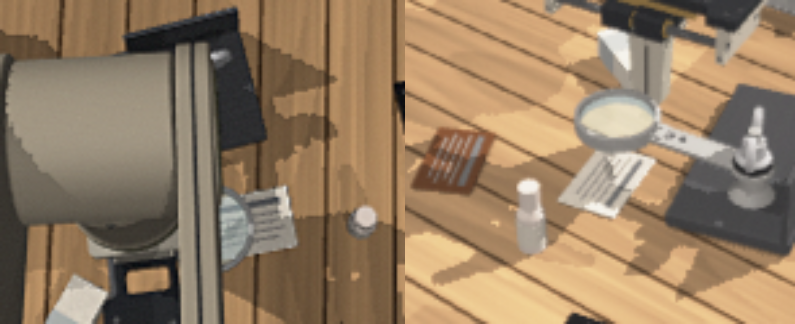

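The lens (right panel, centre (617,120)) now reaches over the card's left part and the fingers sit behind it. I'll measure the remaining swing with scene-view rays.

Run:
```python
from plant import cams
from h import *
c=cams.get_calibration("scene");S=np.array([.605,.058])
l=ray(c,235+(617-405)/2.6,190+120/2.7,.049)[:2];print("lens",l,np.linalg.norm(l-S),np.degrees(np.arctan2(*(l-S)[::-1]))%360)
k=np.array([.486,.0155]);print("card",np.linalg.norm(k-S),np.degrees(np.arctan2(*(k-S)[::-1]))%360)
p=np.load("scene.npz")["p"];m=np.zeros(p.shape[:2],np.uint8);m[238:275,290:335]=p[238:275,290:335].min(2)>150
m=cv2.morphologyEx(m,cv2.MORPH_CLOSE,np.ones((7,7)))
q=max(cv2.findContours(m,0,1)[0],key=cv2.contourArea)[:,0];w=np.array([ray(c,*x,.003)[:2]*1000 for x in q],np.float32);print(cv2.minAreaRect(w))
s=np.array([.4755,.0878]);u=np.array([np.cos(np.radians(98.3)),np.sin(np.radians(98.3))]);print("finger-lens",(s-l)@u)
```

```text
lens [0.48179225 0.03259569] 0.12579955396706788 191.65058828397943
card 0.1263615843522073 199.6538240580533
((485.6576232910156, 11.220478057861328), (56.18057632446289, 88.07755279541016), 12.563014030456543)
finger-lens 0.05553441091105555
```

Request:
play_rows --slide '[[-0.01, -0.003, 0], [-0.01, -0.003, 0], [-0.01, -0.003, 0], [-0.01, -0.003, 0], [-0.01, -0.003, 0], [-0.01, -0.003, 0], [-0.01, -0.003, 0], [0, 0, 0]]' --twist '[[0, 0, -0.017], [0, 0, -0.017], [0, 0, -0.017], [0, 0, -0.017], [0, 0, -0.017], [0, 0, -0.017], [0, 0, -0.017], [0, 0, 0]]'

```text
t: 6.0
tool_pos: [0.4741, 0.0693, 0.0346]
orientation: [1.903, 2.5, -0.0]
force: [0.4, -0.4, -0.3]
opening: 0.0003
gripper_force: 0.2
```

Request:
play_rows --slide '[[0.04, 0, 0], [0.04, 0, 0], [0.02, 0, -0.16], [0, 0, -0.18], [0, 0, -0.18], [0, 0, -0.16], [-0.16, -0.07, 0], [-0.16, -0.07, 0]]' --twist '[[0, 0, 0], [0, 0, 0], [0, 0, 0], [0, 0, 0], [0, 0, 0], [0, 0, 0], [0, 0, 0], [0, 0, 0]]'

```text
t: 6.8
tool_pos: [0.4561, 0.0081, 0.207]
orientation: [1.896, 2.5, 0.004]
force: [0.1, -0.1, -0.6]
opening: 0.0006
gripper_force: 0.0
```

Run:
```python
from plant import robot,cams
from h import *
s=robot.read_state();print(s["t"],s["force"].round(2),s["q"].round(2))
delta(s,[.409,-.015,.2],20)
```

```text
6.8 [ 0.13 -0.08 -0.6 ] [-0.09 -0.27  1.89 -0.    1.52 -0.37]
tool [0.4561 0.0081 0.207 ] yaw 105.6 tilt [ 0.005 -0.    -1.   ] slide [-0.038 -0.207  0.027] dist 0.053 twistz 1.427
```

Request:
play_rows --slide '[[-0.019, -0.103, 0], [-0.019, -0.103, 0], [0, 0, 0], [0, 0, 0], [0, 0, 0], [0, 0, 0], [0, 0, 0], [0, 0, 0]]' --twist '[[0, 0, 0], [0, 0, 0], [0, 0, 0.14], [0, 0, 0.14], [0, 0, 0.14], [0, 0, 0.14], [0, 0, 0.14], [0, 0, 0.14]]'

```text
t: 7.6
tool_pos: [0.408, -0.0147, 0.2048]
orientation: [2.79, 1.443, 0.001]
force: [-0.3, -0.0, -0.4]
opening: 0.0007
gripper_force: 0.0
```

Request:
play_rows --slide '[[0, 0, 0], [0, 0, 0], [0, 0, 0], [0, 0, 0], [0, 0, 0], [0, 0, 0], [0, 0, 0], [0, 0, 0]]' --twist '[[0, 0, 0.14], [0, 0, 0.14], [0, 0, 0.14], [0, 0, 0.14], [0, 0, 0], [0, 0, 0], [0, 0, 0], [0, 0, 0]]'

```text
t: 8.4
tool_pos: [0.4079, -0.0153, 0.2047]
orientation: [3.086, 0.587, 0.0]
force: [0.3, -0.9, 0.1]
opening: 0.0004
gripper_force: 0.0
```

Run:
```python
from plant import robot,cams
from h import *
s=robot.read_state();print(s["t"],s["force"].round(2),s["q"].round(2));delta(s,[.409,-.015,.2],20)
c=cams.get_calibration("wrist");p,d=cams.read_camera("wrist");np.savez("w3",p=p,d=d,T=c["world_from_camera"])
S=np.array([.605,.058,.05]);print("card",proj(c,[.486,.0135,.003]),"stud",proj(c,S))
v=max(0,int(proj(c,S)[1])-90);v0=min(v,60);q=cv2.resize(p[0:240,200:520,::-1],None,fx=2.5,fy=2.5,interpolation=cv2.INTER_CUBIC);cv2.imwrite("pics/w3.png",np.clip(q*1.3,0,255).astype(np.uint8))
```

```text
8.4 [ 0.33 -0.87  0.11] [-0.16 -0.41  2.   -0.    1.55  1.03]
tool [ 0.4079 -0.0153  0.2047] yaw 21.5 tilt [ 0. -0. -1.] slide [0.005 0.001 0.019] dist 0.005 twistz 0.026
card [325.18129361 119.67184829] stud [329.3126532  -72.40274619]
```

View pics/w3.png

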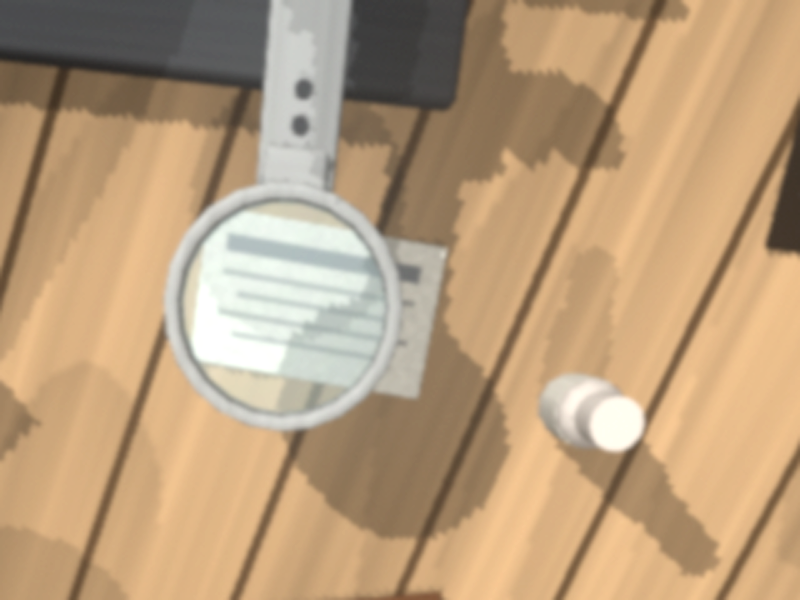

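The lens circle is centred at crop (284,306). The card's corners are at (447,248) and (193,358), with drops_d at (595,415), so a little more swing is needed.

Run:
```python
from plant import cams,robot
from h import *
c=cams.get_calibration("wrist");c["world_from_camera"]=np.load("w3.npz")["T"]
P=lambda x,y,z:ray(c,200+x/2.5,y/2.5,z)[:2]
l=P(284,306,.050);k=(P(447,248,.003)+P(193,358,.003))/2;ax=P(308,0,.046);print("lens",l,"card",k,"diff",k-l,"diam",np.linalg.norm(P(400,306,.05)-P(166,306,.05)),"diag",np.linalg.norm(P(447,248,.003)-P(193,358,.003)))
u=(P(310,20,.046)-l);u/=np.linalg.norm(u);S=l+.13*u;b=np.degrees(np.arctan2(*(-u)[::-1]))%360;print("arm bearing",b,"stud est",S)
for S in(S,np.array([.605,.058])):
    v=k-S;print("card r",np.linalg.norm(v),"bearing",np.degrees(np.arctan2(*v[::-1]))%360,"lens bearing",np.degrees(np.arctan2(*(l-S)[::-1]))%360)
# plate corner (-60,-50)
print("corner",P(447,107,.016),"expected",np.array([.605,.058])+R.from_euler("z",16,degrees=True).as_matrix()[:2,:2]@[-.06,-.05])
```

```text
lens [0.48049858 0.02149601] card [0.48515967 0.01120629] diff [ 0.00466109 -0.01028972] diam 0.07392809530738766 diag 0.0993785973807172
arm bearing 195.79360862490134 stud est [0.60559087 0.05687848]
card r 0.12880071157606113 bearing 200.76867485285186 lens bearing 195.7936086249013
card r 0.1286520757963117 bearing 201.32901024998 lens bearing 196.341212413338
corner [ 0.5586038  -0.00524697] expected [ 0.56110617 -0.00660133]
```

Request:
play_rows --slide '[[0.118, -0.092, 0], [0.118, -0.092, 0], [0.118, -0.092, 0], [0, 0, 0], [0, 0, 0], [0, 0, 0], [0, 0, 0], [0, 0, 0]]' --twist '[[0, 0, 0], [0, 0, 0], [0, 0, 0], [0, 0, -0.135], [0, 0, -0.135], [0, 0, -0.135], [0, 0, -0.135], [0, 0, -0.135]]'

```text
t: 9.25
tool_pos: [0.465, 0.0812, 0.2045]
orientation: [-2.688, -1.625, 0.0]
force: [-0.0, -0.4, -0.2]
opening: 0.0002
gripper_force: 0.0
```

Request:
play_rows --slide '[[0, 0, 0], [0, 0, 0.1], [0, 0, 0.1], [0, 0, 0.12], [0, 0, 0.12], [0, 0, 0.12], [0, 0, 0.115], [0, 0, 0]]' --twist '[[0, 0, -0.135], [0, 0, -0.135], [0, 0, -0.135], [0, 0, -0.135], [0, 0, -0.135], [0, 0, -0.135], [0, 0, 0], [0, 0, 0]]'

```text
t: 10.05
tool_pos: [0.4613, 0.0808, 0.0318]
orientation: [-1.786, -2.577, 0.008]
force: [-1.3, 0.3, 1.1]
opening: 0.0004
gripper_force: 0.0
```

Run:
```python
from plant import robot,cams
from h import *
s=robot.read_state();print(s["t"],s["force"].round(2));delta(s,[.4735,.0578,.035],110.6)
```

```text
10.05 [-1.29  0.28  1.1 ]
tool [0.4613 0.0808 0.0318] yaw 110.5 tilt [-0.008 -0.001 -1.   ] slide [-0.103  0.013 -0.013] dist 0.026 twistz -0.001
```

Request:
play_rows --slide '[[-0.025, 0.012, -0.01], [-0.018, 0, 0], [-0.012, 0, 0], [-0.012, 0, 0], [-0.012, 0, 0], [-0.012, 0, 0], [-0.012, 0, 0], [0, 0, 0]]' --twist '[[0, 0, 0], [0, 0, 0], [0, 0, 0], [0, 0, 0], [0, 0, 0], [0, 0, 0], [0, 0, 0], [0, 0, 0]]'

```text
t: 10.85
tool_pos: [0.4768, 0.0577, 0.0383]
orientation: [-1.791, -2.581, 0.001]
force: [-0.2, -0.1, -0.5]
opening: 0.0008
gripper_force: 0.1
```

Run:
```python
from plant import robot,cams
from h import *
s=robot.read_state();print(s["t"],s["force"].round(2));delta(s,[.4735,.0578,.035],110.6)
```

```text
10.85 [-0.22 -0.15 -0.45]
tool [0.4768 0.0577 0.0383] yaw 110.5 tilt [-0. -0. -1.] slide [ 0.005 -0.012  0.013] dist 0.005 twistz -0.002
```

Request:
play_rows --slide '[[0.04, 0, 0], [0.04, 0, 0], [0, 0, -0.15], [0, 0, -0.15], [0, 0, -0.15], [0, 0, -0.16], [0, 0, -0.16], [0, 0, -0.16]]' --twist '[[0, 0, 0], [0, 0, 0], [0, 0, 0], [0, 0, 0], [0, 0, 0.135], [0, 0, 0.135], [0, 0, 0.135], [0, 0, 0.135]]'

```text
t: 11.65
tool_pos: [0.4693, 0.0777, 0.2726]
orientation: [2.444, 1.973, 0.001]
force: [0.5, -0.5, 0.3]
opening: 0.0007
gripper_force: 0.0
```

Request:
play_rows --slide '[[0, 0, 0], [0, 0, 0], [0, 0, 0], [0, 0, 0], [0, 0, 0], [0, 0, 0], [0, 0, 0], [-0.1, 0.265, 0]]' --twist '[[0, 0, 0.135], [0, 0, 0.135], [0, 0, 0.135], [0, 0, 0.135], [0, 0, 0.135], [0, 0, 0.135], [0, 0, 0.135], [0, 0, 0]]'

```text
t: 12.45
tool_pos: [0.4703, 0.0315, 0.2708]
orientation: [-3.086, -0.58, -0.001]
force: [0.9, -0.8, -0.0]
opening: 0.0004
gripper_force: 0.0
```

Run:
```python
from plant import robot,cams
from h import *
s=robot.read_state();print(s["t"],s["force"].round(2),s["q"].round(2));delta(s,[.469,.005,.27],21.5)
```

```text
12.45 [ 0.95 -0.8  -0.04] [-0.04 -0.24  1.75  0.    1.63  1.16]
tool [0.4703 0.0315 0.2708] yaw 21.3 tilt [ 0.     0.002 -1.   ] slide [-0.043  0.097  0.003] dist 0.027 twistz -0.004
```

Close enough for a look. Arm and card should be at the lower part of the view and the nut at the upper part.

Run:
```python
from plant import robot,cams
from h import *
s=robot.read_state();c=cams.get_calibration("wrist");p,d=cams.read_camera("wrist");np.savez("w4",p=p,d=d,T=c["world_from_camera"])
print("card",proj(c,[.485,.0115,.003]),"stud",proj(c,[.605,.057,.08]))
q=cv2.resize(p[30:250,210:450,::-1],None,fx=2.7,fy=2.7,interpolation=cv2.INTER_CUBIC);cv2.imwrite("pics/w4.png",np.clip(q*1.3,0,255).astype(np.uint8))
```

```text
card [344.68419056 191.60387103] stud [353.43733589  55.63426276]
```

View pics/w4.png

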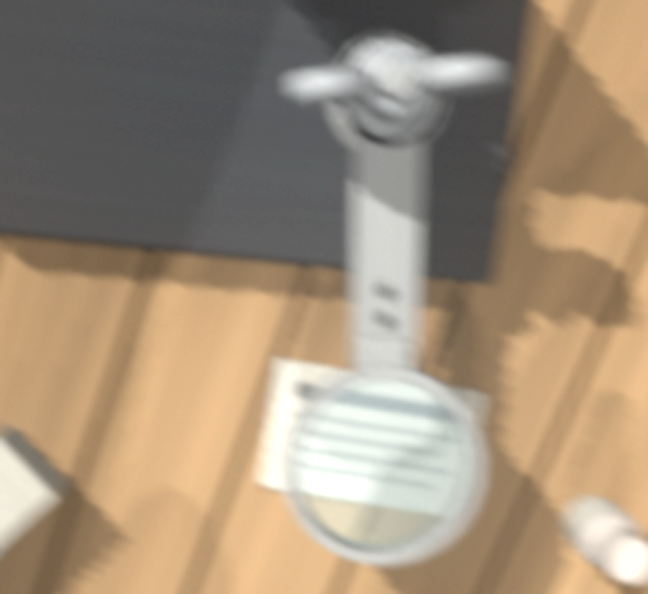

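The lens is centred at crop (387,467), with card corners at (489,395) and (257,487). The nut's ear tips are at (283,87) and (505,70), the washer near (387,110) and the plate corner at (490,280).

Run:
```python
from plant import cams,robot
from h import *
f=np.load("w4.npz");c=cams.get_calibration("wrist");c["world_from_camera"]=f["T"];W=cloud(c,f["d"])
P=lambda x,y,z:ray(c,210+x/2.7,30+y/2.7,z)[:2]
l=P(387,467,.050);k=(P(489,395,.003)+P(257,487,.003))/2;print("lens",l,"card",k,"diff",k-l,"lens diam",np.linalg.norm(P(489,467,.05)-P(287,467,.05)),"diag",np.linalg.norm(P(489,395,.003)-P(257,487,.003)))
m=(W[...,2]>.073)&(np.hypot(W[...,0]-.605,W[...,1]-.057)<.038);q=W[m];x,y=q[:,:2].T*1000
ln=cv2.fitLine((q[:,:2]*1000).astype(np.float32),cv2.DIST_L2,0,.01,.01).ravel();print("ears line",np.degrees(np.arctan2(ln[1],ln[0])),"mid",(q.min(0)+q.max(0))/2,len(q),"zmax",q[:,2].max())
a,b=P(283,87,.075),P(505,70,.075);v=a-b;print("tips",a,b,"mid",(a+b)/2,np.linalg.norm(v),np.degrees(np.arctan2(v[1],v[0])))
hull=P(387,143,.048);print("washer front",hull,"corner",P(490,280,.016))
e0,e1=P(5,233,.016),P(490,280,.016);v=e0-e1;print("stand yaw",np.degrees(np.arctan2(v[1],v[0]))-90)
u=P(388,180,.046)-l;print("arm bearing",np.degrees(np.arctan2(*(-u)[::-1]))%360,"stud",l+.13*u/np.linalg.norm(u))
```

```text
lens [0.48415193 0.00438812] card [0.48413449 0.0076194 ] diff [-1.74387290e-05  3.23127912e-03] lens diam 0.07563591524008496 diag 0.10351185314537269
ears line -63.93287 mid [0.6041366  0.05693338 0.0799175 ] 779 zmax 0.08682413707783737
tips [0.58910634 0.08571499] [0.61904292 0.02229611] mid [0.60407463 0.05400555] 0.0701295509497698 115.26942752657342
washer front [0.58870907 0.04774707] corner [ 0.56102253 -0.00949397]
stand yaw 15.950914486328003
arm bearing 202.2328541601104 stud [0.60448692 0.05357643]
```

The picture is slightly blurred, as the arm was settling. I'll re-measure numerically from a settled frame.

```bash
cat > lc.py <<'E'
from plant import cams,robot
from h import *
def lc(name):
    c=cams.get_calibration("wrist");p,d=cams.read_camera("wrist");np.savez(name,p=p,d=d,T=c["world_from_camera"]);g=cv2.GaussianBlur(cv2.cvtColor(p,cv2.COLOR_RGB2GRAY),(3,3),0)
    u,v=proj(c,[.485,.011,.05]);x0,y0=int(u)-75,int(v)-75;x0=max(x0,0);y0=max(y0,0)
    r0=.038*c["fx"]/abs(c["world_from_camera"][2][3]-.05)
    C=cv2.HoughCircles(g[y0:y0+150,x0:x0+150],cv2.HOUGH_GRADIENT,1,30,param1=80,param2=12,minRadius=int(r0*.93),maxRadius=int(r0*1.07)+1)
    x,y,r=C[0,0]+[x0,y0,0];l=ray(c,x,y,.05)[:2]
    V,U=np.indices(g.shape);m=(p.min(2)>150)&(p.max(2).astype(int)-p.min(2)<45)&(np.hypot(U-x,V-y)>r+2)&(np.hypot(U-x,V-y)<r+30)
    W=cloud(c,d);m&=(W[...,2]<.012);vv,uu=np.nonzero(m)
    w=np.array([ray(c,a,b,.003)[:2] for a,b in zip(uu,vv)]);t=np.radians(12.4);M=np.array([[np.cos(t),np.sin(t)],[-np.sin(t),np.cos(t)]])
    q=w@M.T;lo,hi=np.percentile(q,1,0),np.percentile(q,99,0);k=M.T@[hi[0]-.027,(hi[1]+lo[1])/2]
    print("n",len(w),"r",r,r0,"lens",l.round(4),"card",k.round(4),"widths",(hi-lo).round(4),"diff card-lens",(k-l).round(4))
    W2=W[(W[...,2]>.073)&(np.hypot(W[...,0]-.605,W[...,1]-.057)<.038)]
    if len(W2)>50:
        ln=cv2.fitLine((W2[:,:2]*1000).astype(np.float32),cv2.DIST_L2,0,.01,.01).ravel();print("ears",np.degrees(np.arctan2(ln[1],ln[0])),len(W2),W2[:,2].max())
    return c,p,d,W
E
python3 - <<'E'
from lc import *
s=robot.read_state();print(s["tool_pos"],s["dq"].round(3));lc("w5")
E
```

```text
[0.47032993 0.02185614 0.2707483 ] [ 0.048  0.005 -0.002 -0.009  0.003  0.075]
n 313 r 35.900001525878906 38.209514737361545 lens [0.4868 0.0129] card [0.4773 0.0461] widths [0.0526 0.017 ] diff card-lens [-0.0095  0.0332]
ears -63.954075 788 0.08663477114829043
```

```bash
sed -i 's/k=M.T@.*$/k=M.T@[(hi[0]+lo[0])\/2,hi[1]-.043]/' lc.py
python3 - <<'E'
from lc import *
for i in(6,7):
    s=robot.read_state();print(s["tool_pos"],s["dq"].round(3)[:2]);lc(f"w{i}")
p=np.load("w7.npz")["p"];q=cv2.resize(p[30:250,210:450,::-1],None,fx=2.7,fy=2.7,interpolation=cv2.INTER_CUBIC);cv2.imwrite("pics/w7.png",q)
E
```

```text
[0.47035923 0.02390063 0.27076382] [0.054 0.002]
n 319 r 36.0 38.2036255333741 lens [0.4866 0.0131] card [0.4853 0.0131] widths [0.0527 0.0174] diff card-lens [-0.0013 -0.    ]
ears -63.912132 784 0.08589511685651524
[0.4703339  0.02564483 0.27077568] [0.041 0.005]
n 469 r 36.0 38.19473243751495 lens [0.4847 0.009 ] card [0.4853 0.0128] widths [0.0526 0.0232] diff card-lens [0.0006 0.0038]
ears -63.894558 790 0.08603455406693672
```

```bash
cat > lf.py <<'E'
from plant import cams
from h import *
def lensfit(f,g0):
    c=cams.get_calibration("wrist");c["world_from_camera"]=f["T"];W=cloud(c,f["d"])
    out=[]
    for zt in(.030,):
        m=(W[...,2]>zt)&(W[...,2]<.065)&(np.hypot(W[...,0]-g0[0],W[...,1]-g0[1])<.055)
        m=cv2.morphologyEx(m.astype(np.uint8),cv2.MORPH_OPEN,np.ones((3,3)))
        k=cv2.convexHull(max(cv2.findContours(m,0,1)[0],key=cv2.contourArea))[:,0]
        k=max(cv2.findContours(m,0,1)[0],key=cv2.contourArea)[:,0]
        w=np.array([ray(c,a,b,.047)[:2] for a,b in k]);u=np.array([.605,.0565])-g0;u/=np.linalg.norm(u)
        w=w[(w-g0)@u<.022]
        A=np.c_[2*w,np.ones(len(w))];x=np.linalg.lstsq(A,(w**2).sum(1),rcond=None)[0];r=np.sqrt(x[2]+x[0]**2+x[1]**2)
        res=np.abs(np.hypot(*(w-x[:2]).T)-r);w=w[res<.003];A=np.c_[2*w,np.ones(len(w))];x=np.linalg.lstsq(A,(w**2).sum(1),rcond=None)[0]
        print("lens",x[:2].round(4),"r",np.sqrt(x[2]+x[0]**2+x[1]**2).round(4),len(w),res.max().round(4))
    return x[:2]
E
python3 - <<'E'
from lf import *
lensfit(np.load("w3.npz"),np.array([.4805,.0215]))
for n in("w4","w5","w6","w7"):lensfit(np.load(n+".npz"),np.array([.4855,.010]))
E
```

```text
lens [0.4793 0.0216] r 0.0376 199 0.0025
lens [0.4831 0.0092] r 0.0376 153 0.0011
lens [0.4831 0.0093] r 0.0375 152 0.0012
lens [0.483  0.0092] r 0.0375 155 0.0033
lens [0.4832 0.0093] r 0.0375 153 0.0029
```

```bash
cat > cf.py <<'E'
from lf import *
def card(f,l):
    c=cams.get_calibration("wrist");c["world_from_camera"]=f["T"];W=cloud(c,f["d"]);p=f["p"].astype(int)
    x,y=proj(c,[*l,.047]);V,U=np.indices(p.shape[:2]);rr=np.hypot(U-x,V-y);px=.0375*c["fx"]/(np.array(f["T"])[2,3]-.047)
    m=((p.max(2)-p.min(2))<.27*p.max(2))&(p.max(2)>90)&(rr>px+2)&(rr<px+35)&(W[...,2]<.02)&(V>y-45)
    m=cv2.morphologyEx(m.astype(np.uint8),cv2.MORPH_OPEN,np.ones((2,2)))>0
    w=np.array([ray(c,a,b,.003)[:2] for b,a in zip(*np.nonzero(m))]);w=w[np.hypot(*(w-[.485,.012]).T)<.062]
    r=cv2.minAreaRect((w*1000).astype(np.float32));print("card",np.round(r[0],1),np.round(r[1],1),round(r[2],1),len(w))
E
python3 - <<'E'
from cf import *
for n,g in(("w3",[.4805,.0215]),("w5",[.4855,.010]),("w6",[.4855,.010]),("w7",[.4855,.010])):
    f=np.load(n+".npz");l=lensfit(f,np.array(g));card(f,l)
E
```

```text
lens [0.4793 0.0216] r 0.0376 199 0.0025
card [483.4  15.9] [55.3 97.1] 12.0 1016
lens [0.4831 0.0093] r 0.0375 152 0.0012
card [484.9  10.8] [55.4 88. ] 12.8 539
lens [0.483  0.0092] r 0.0375 155 0.0033
card [484.7  11.2] [55.4 87.9] 12.6 568
lens [0.4832 0.0093] r 0.0375 153 0.0029
card [484.9  11.1] [55.1 87.8] 12.7 555
```

The lens is within about 1 mm tangentially of the card's centre. Its fit is (0.483,0.009) against the card at (0.485,0.011), and most of the difference is radial and can't be changed. The ears are at 116° in the world frame, about 100° in the stand's. That gives q≈1.40, leaving about 550° to turn. Next are the nut strokes.

```bash
cat > nut.py <<'E'
from plant import robot
from h import *
S=np.array([.6045,.0565])
def pre(phi,gap=.020,rho=.030,z=.060):
    f=np.radians(phi);P=S+rho*np.array([np.cos(f),np.sin(f)])-gap*np.array([np.sin(f),-np.cos(f)])
    s=robot.read_state();print(s["t"],"F",s["force"].round(1),"q6",s["q"][5].round(2),"P",P.round(4));delta(s,[*P,z],phi-90)
def where():
    "axis seen from the tool (mm)"
    s=robot.read_state();r=R.from_rotvec(s["orientation"]);print("axis in tool",(r.inv().apply(np.array([*S,0])-s["tool_pos"])*1000).round(1),"phi",round(yaw(r)+90,1),"F tool",r.inv().apply(s["force"]).round(1))
E
python3 -c "
from nut import *
pre(116)
a=np.array([.0125,.030])
for dg in(4,6,8,8.4):
    t=np.radians(dg);M=np.array([[np.cos(t),-np.sin(t)],[np.sin(t),np.cos(t)]]);print(dg,((a-M@a)/.25).round(4),round(dg/60,4))"
```

```text
12.65 F [-0.4  0.2  0.1] q6 1.15 P [0.5734 0.0747]
tool [0.4704 0.0267 0.2708] yaw 21.3 tilt [ 0.  0. -1.] slide [ 0.454 -0.028  0.843] dist 0.239 twistz -0.078
4 [ 0.0085 -0.0032] 0.0667
6 [ 0.0128 -0.0046] 0.1
8 [ 0.0172 -0.0058] 0.1333
8.4 [ 0.0181 -0.006 ] 0.14
```

Request:
play_rows --slide '[[0.151, -0.009, 0.12], [0.151, -0.009, 0.12], [0.152, -0.01, 0.12], [0, 0, 0.1], [0, 0, 0.1], [0, 0, 0.07], [0, 0, 0], [0, 0, 0]]' --twist '[[0, 0, 0], [0, 0, 0], [0, 0, 0], [0, 0, -0.078], [0, 0, 0], [0, 0, 0], [0, 0, 0], [0, 0, 0]]'

```text
t: 13.45
tool_pos: [0.5733, 0.0759, 0.1136]
orientation: [-3.06, -0.711, 0.001]
force: [0.2, -0.3, -0.6]
opening: 0.0006
gripper_force: 0.0
```

```bash
python3 -c "
from nut import *
pre(116)
where()"
```

```text
13.45 F [ 0.2 -0.3 -0.6] q6 1.16 P [0.5734 0.0747]
tool [0.5733 0.0759 0.1136] yaw 26.2 tilt [-0.001  0.    -1.   ] slide [-0.002  0.005  0.214] dist 0.054 twistz 0.003
axis in tool [ 19.4  31.2 113.6] phi 116.2 F tool [0.  0.4 0.6]
```

Request:
play_rows --slide '[[-0.002, 0.005, 0.08], [0, 0, 0.08], [0, 0, 0.054], [0, 0, 0], [0.01, 0, 0], [0.01, 0, 0], [0.008, 0, 0], [0, 0, 0]]' --twist '[[0, 0, 0], [0, 0, 0], [0, 0, 0], [0, 0, 0], [0, 0, 0], [0, 0, 0], [0, 0, 0], [0, 0, 0]]'

```text
t: 14.25
tool_pos: [0.5809, 0.0767, 0.0608]
orientation: [3.06, 0.71, 0.002]
force: [0.8, -0.3, 0.4]
opening: 0.0005
gripper_force: 0.0
```

Request:
play_rows --slide '[[0.0085, -0.003, 0], [0.0085, -0.003, 0], [0.0128, -0.0046, 0], [0.0128, -0.0046, 0], [0.0128, -0.0046, 0], [0.0128, -0.0046, 0], [0.0085, -0.003, 0], [0.004, -0.0015, 0]]' --twist '[[0, 0, 0.067], [0, 0, 0.067], [0, 0, 0.1], [0, 0, 0.1], [0, 0, 0.1], [0, 0, 0.1], [0, 0, 0.067], [0, 0, 0.033]]'

```text
t: 15.05
tool_pos: [0.5984, 0.0869, 0.06]
orientation: [3.124, -0.331, -0.0]
force: [-1.6, -0.6, 0.9]
opening: 0.0005
gripper_force: 0.6
```

```bash
cat > look.py <<'E'
from nut import *
from plant import cams
def ears():
    out=[]
    for n in("top","scene"):
        c=cams.get_calibration(n);p,d=cams.read_camera(n);W=cloud(c,d)
        q=W[(W[...,2]>.068)&(W[...,2]<.095)&(np.hypot(W[...,0]-S[0],W[...,1]-S[1])<.042)&(p.max(2)>70)]
        if len(q)>10:
            l=cv2.fitLine((q[:,:2]*1000).astype(np.float32),cv2.DIST_L2,0,.01,.01).ravel();print(n,len(q),"ears",(np.degrees(np.arctan2(l[1],l[0]))%180).round(1),q.mean(0).round(3))
        else: print(n,len(q))
E
python3 -c "
from look import *
where();ears()"
```

```text
axis in tool [12.3 28.4 60. ] phi 77.9 F tool [-1.4  0.9 -0.9]
top 1
scene 289 ears 81.8 [0.605 0.062 0.079]
```

Request:
play_rows --slide '[[-0.03, 0, 0], [-0.01, 0, -0.1], [0, 0, -0.1], [0.085, 0.117, 0], [0.085, 0.117, 0], [0, 0, 0], [0, 0, 0], [0, 0, 0]]' --twist '[[0, 0, 0], [0, 0, 0], [0, 0, -0.14], [0, 0, 0], [0, 0, 0], [0, 0, -0.142], [0, 0, -0.142], [0, 0, -0.142]]'

```text
t: 15.95
tool_pos: [0.6271, 0.0276, 0.1099]
orientation: [-3.082, -0.61, -0.0]
force: [-0.5, -0.4, 0.8]
opening: 0.0004
gripper_force: 0.0
```

Request:
play_rows --slide '[[0, 0, 0], [0, 0, 0], [0, 0, 0], [0, 0, 0], [0, 0, 0], [0, 0, 0], [0, 0, 0], [0, 0, 0]]' --twist '[[0, 0, -0.142], [0, 0, -0.142], [0, 0, -0.142], [0, 0, -0.142], [0, 0, -0.142], [0, 0, -0.142], [0, 0, -0.142], [0, 0, -0.142]]'

```text
t: 16.75
tool_pos: [0.627, 0.0281, 0.11]
orientation: [2.21, 2.233, 0.0]
force: [-0.2, 0.2, -0.6]
opening: 0.0006
gripper_force: 0.0
```

Request:
play_rows --slide '[[0, 0, 0], [0, 0, 0], [0, 0, 0], [0, 0, 0], [0, 0, 0], [0, 0, 0], [0, 0, 0], [0, 0, 0]]' --twist '[[0, 0, -0.142], [0, 0, -0.142], [0, 0, -0.142], [0, 0, -0.142], [0, 0, -0.142], [0, 0, -0.142], [0, 0, -0.142], [0, 0, -0.142]]'

```text
t: 17.55
tool_pos: [0.627, 0.0281, 0.11]
orientation: [0.579, 3.088, 0.0]
force: [-0.2, -0.1, -0.6]
opening: 0.0002
gripper_force: 0.0
```

```bash
python3 -c "
from look import *
where();ears();pre(258,.022)"
```

```text
axis in tool [ 31.3  18.3 110. ] phi 248.8 F tool [ 0.1 -0.2  0.6]
top 127 ears 75.1 [0.601 0.054 0.078]
scene 138 ears 71.5 [0.606 0.047 0.075]
17.65 F [-0.6 -1.3  0.3] q6 -1.23 P [0.6198 0.0226]
tool [0.627  0.0281 0.11  ] yaw 158.5 tilt [ 0.  0. -1.] slide [ 0.019 -0.031  0.2  ] dist 0.051 twistz -0.158
```

Request:
play_rows --slide '[[0.019, -0.031, 0], [0, 0, 0.06], [0, 0, 0.07], [0, 0, 0.07], [0, 0, 0], [0.014, 0, 0], [0.014, 0, 0], [0.01, 0, 0]]' --twist '[[0, 0, -0.13], [0, 0, 0], [0, 0, 0], [0, 0, 0], [0, 0, 0], [0, 0, 0], [0, 0, 0], [0, 0, 0]]'

```text
t: 18.45
tool_pos: [0.6113, 0.0249, 0.061]
orientation: [0.381, 3.117, 0.0]
force: [0.4, -0.5, 0.6]
opening: 0.0002
gripper_force: 0.0
```

```bash
python3 -c "
from nut import *
where()"
```

```text
axis in tool [14.3 29.  61. ] phi 256.1 F tool [-0.5 -0.4 -0.6]
```

Request:
play_rows --slide '[[0.0086, -0.003, 0], [0.017, -0.006, 0], [0.017, -0.006, 0], [0.017, -0.006, 0], [0.017, -0.006, 0], [0.017, -0.006, 0], [0.017, -0.006, 0], [0.017, -0.006, 0]]' --twist '[[0, 0, 0.067], [0, 0, 0.133], [0, 0, 0.133], [0, 0, 0.133], [0, 0, 0.133], [0, 0, 0.133], [0, 0, 0.133], [0, 0, 0.133]]'

```text
t: 19.25
tool_pos: [0.5808, 0.036, 0.0609]
orientation: [1.893, 2.506, 0.001]
force: [0.5, -0.7, -0.2]
opening: 0.0005
gripper_force: 0.3
```

```bash
python3 -c "
from nut import *
where()"
```

```text
axis in tool [13.3 28.3 60.9] phi 195.9 F tool [-0.8  0.3  0.2]
```

Request:
play_rows --slide '[[0.017, -0.01, 0], [0.017, -0.01, 0], [0.017, -0.006, 0], [0.017, -0.006, 0], [0.017, -0.006, 0], [0.017, -0.006, 0], [0.017, -0.006, 0], [0.017, -0.006, 0]]' --twist '[[0, 0, 0.133], [0, 0, 0.133], [0, 0, 0.133], [0, 0, 0.133], [0, 0, 0.133], [0, 0, 0.133], [0, 0, 0.133], [0, 0, 0.133]]'

```text
t: 20.05
tool_pos: [0.5743, 0.0697, 0.0608]
orientation: [2.932, 1.127, 0.002]
force: [-0.2, -1.4, -0.4]
opening: 0.0002
gripper_force: 0.3
```

```bash
python3 -c "
from nut import *
where()"
```

```text
axis in tool [13.5 30.  60.9] phi 132.0 F tool [-1.1  0.9  0.4]
```

Request:
play_rows --slide '[[0.017, -0.006, 0], [0.017, -0.006, 0], [0.017, -0.006, 0], [0.017, -0.006, 0], [0.017, -0.006, 0], [0.017, -0.006, 0], [0.013, -0.005, 0], [0.004, -0.0015, 0]]' --twist '[[0, 0, 0.133], [0, 0, 0.133], [0, 0, 0.133], [0, 0, 0.133], [0, 0, 0.133], [0, 0, 0.133], [0, 0, 0.1], [0, 0, 0.033]]'

```text
t: 20.85
tool_pos: [0.5984, 0.0885, 0.0607]
orientation: [-3.119, 0.375, -0.002]
force: [0.2, 0.5, -0.4]
opening: 0.0008
gripper_force: 0.3
```

```bash
python3 -c "
from look import *
where();ears();pre(256,.022)"
```

```text
axis in tool [13.4 29.6 60.7] phi 76.3 F tool [ 0.1 -0.6  0.4]
top 2
scene 282 ears 83.2 [0.605 0.063 0.079]
20.95 F [-0.6 -1.1  0.1] q6 1.87 P [0.6186 0.0221]
tool [0.5984 0.0884 0.0607] yaw -13.5 tilt [ 0.001  0.    -1.   ] slide [0.141 0.239 0.003] dist 0.069 twistz -2.992
```

Request:
play_rows --slide '[[-0.03, 0, 0], [-0.01, 0, -0.1], [0, 0, -0.1], [0.09, 0.12, 0], [0.091, 0.119, 0], [0, 0, 0], [0, 0, 0], [0, 0, 0]]' --twist '[[0, 0, 0], [0, 0, 0], [0, 0, 0], [0, 0, 0], [0, 0, 0], [0, 0, -0.142], [0, 0, -0.142], [0, 0, -0.142]]'

```text
t: 21.75
tool_pos: [0.618, 0.0216, 0.1101]
orientation: [-3.123, -0.341, -0.0]
force: [0.2, 0.5, -0.2]
opening: 0.0004
gripper_force: 0.0
```

Request:
play_rows --slide '[[0, 0, 0], [0, 0, 0], [0, 0, 0], [0, 0, 0], [0, 0, 0], [0, 0, 0], [0, 0, 0], [0, 0, 0]]' --twist '[[0, 0, -0.142], [0, 0, -0.142], [0, 0, -0.142], [0, 0, -0.142], [0, 0, -0.142], [0, 0, -0.142], [0, 0, -0.142], [0, 0, -0.142]]'

```text
t: 22.55
tool_pos: [0.6179, 0.0221, 0.1102]
orientation: [2.394, 2.034, 0.0]
force: [-0.1, -0.6, -0.5]
opening: 0.0003
gripper_force: 0.0
```

Request:
play_rows --slide '[[0, 0, 0], [0, 0, 0], [0, 0, 0], [0, 0, 0], [0, 0, 0], [0, 0, 0], [0, 0, 0], [0, 0, 0]]' --twist '[[0, 0, -0.142], [0, 0, -0.142], [0, 0, -0.142], [0, 0, -0.142], [0, 0, -0.142], [0, 0, -0.142], [0, 0, -0.142], [0, 0, -0.142]]'

```text
t: 23.35
tool_pos: [0.618, 0.0221, 0.1102]
orientation: [0.843, 3.026, 0.0]
force: [0.7, 0.4, 0.2]
opening: 0.0003
gripper_force: 0.0
```

```bash
python3 -c "
from look import *
where();ears();pre(256,.022)"
```

```text
axis in tool [ 29.3  22.5 110.2] phi 238.8 F tool [-0.4  0.7 -0.2]
top 118 ears 77.0 [0.601 0.054 0.078]
scene 164 ears 74.2 [0.607 0.051 0.076]
23.45 F [ 0.1  0.5 -0.4] q6 -1.07 P [0.6186 0.0221]
tool [0.6179 0.0221 0.1101] yaw 148.6 tilt [ 0.  0. -1.] slide [-0.002  0.001  0.201] dist 0.05 twistz -0.289
```

Request:
play_rows --slide '[[0, 0, 0], [0, 0, 0], [0, 0, 0.06], [0, 0, 0.07], [0, 0, 0.07], [0, 0, 0], [0.018, 0, 0], [0.018, 0, 0]]' --twist '[[0, 0, -0.142], [0, 0, -0.142], [0, 0, 0], [0, 0, 0], [0, 0, 0], [0, 0, 0], [0, 0, 0], [0, 0, 0]]'

```text
t: 24.25
tool_pos: [0.6098, 0.0243, 0.0606]
orientation: [0.401, 3.115, 0.0]
force: [1.8, -0.9, -0.1]
opening: 0.0003
gripper_force: 0.4
```

Request:
play_rows --slide '[[0.0086, -0.003, 0], [0.017, -0.006, 0], [0.017, -0.006, 0], [0.017, -0.006, 0], [0.017, -0.006, 0], [0.017, -0.006, 0], [0.017, -0.006, 0], [0.017, -0.006, 0]]' --twist '[[0, 0, 0.067], [0, 0, 0.133], [0, 0, 0.133], [0, 0, 0.133], [0, 0, 0.133], [0, 0, 0.133], [0, 0, 0.133], [0, 0, 0.133]]'

```text
t: 25.05
tool_pos: [0.5797, 0.0358, 0.0612]
orientation: [1.908, 2.494, 0.001]
force: [-0.6, -0.8, -0.2]
opening: 0.0008
gripper_force: 0.3
```

```bash
python3 -c "
from nut import *
where()"
```

```text
axis in tool [13.5 29.2 61.2] phi 195.2 F tool [-0.6 -0.8  0.2]
```

Request:
play_rows --slide '[[0.017, -0.008, 0], [0.017, -0.006, 0], [0.017, -0.006, 0], [0.017, -0.006, 0], [0.017, -0.006, 0], [0.017, -0.006, 0], [0.017, -0.006, 0], [0.017, -0.006, 0]]' --twist '[[0, 0, 0.133], [0, 0, 0.133], [0, 0, 0.133], [0, 0, 0.133], [0, 0, 0.133], [0, 0, 0.133], [0, 0, 0.133], [0, 0, 0.133]]'

```text
t: 25.85
tool_pos: [0.5751, 0.0699, 0.0612]
orientation: [2.939, 1.109, 0.002]
force: [-0.4, -1.5, 0.9]
opening: 0.0005
gripper_force: 0.4
```

Request:
play_rows --slide '[[0.017, -0.006, 0], [0.017, -0.006, 0], [0.017, -0.006, 0], [0.017, -0.006, 0], [0.017, -0.006, 0], [0.017, -0.006, 0], [0.013, -0.005, 0], [0.004, -0.0015, 0]]' --twist '[[0, 0, 0.133], [0, 0, 0.133], [0, 0, 0.133], [0, 0, 0.133], [0, 0, 0.133], [0, 0, 0.133], [0, 0, 0.1], [0, 0, 0.033]]'

```text
t: 26.65
tool_pos: [0.5994, 0.0884, 0.0611]
orientation: [-3.116, 0.394, -0.002]
force: [-1.7, 0.2, -0.6]
opening: 0.0005
gripper_force: 0.4
```

```bash
python3 -c "
from look import *
where();ears();pre(256,.022)"
```

```text
axis in tool [12.8 29.6 61.1] phi 75.6 F tool [-1.7  0.2  0.6]
top 2
scene 278 ears 81.1 [0.606 0.064 0.079]
26.75 F [-1.   0.1  0.1] q6 1.88 P [0.6186 0.0221]
tool [0.5994 0.0883 0.061 ] yaw -14.2 tilt [ 0.002  0.    -1.   ] slide [0.14  0.238 0.004] dist 0.069 twistz 2.997
```

Request:
play_rows --slide '[[-0.03, 0, 0], [-0.01, 0, -0.1], [0, 0, -0.1], [0.09, 0.12, 0], [0.09, 0.119, 0], [0, 0, 0], [0, 0, 0], [0, 0, 0]]' --twist '[[0, 0, 0], [0, 0, 0], [0, 0, 0], [0, 0, 0], [0, 0, 0], [0, 0, -0.142], [0, 0, -0.142], [0, 0, -0.142]]'

```text
t: 27.55
tool_pos: [0.618, 0.0213, 0.1102]
orientation: [3.125, 0.323, 0.001]
force: [0.1, -0.7, -0.8]
opening: 0.0008
gripper_force: 0.0
```

Request:
play_rows --slide '[[0, 0, 0], [0, 0, 0], [0, 0, 0], [0, 0, 0], [0, 0, 0], [0, 0, 0], [0, 0, 0], [0, 0, 0]]' --twist '[[0, 0, -0.142], [0, 0, -0.142], [0, 0, -0.142], [0, 0, -0.142], [0, 0, -0.142], [0, 0, -0.142], [0, 0, -0.142], [0, 0, -0.142]]'

```text
t: 28.35
tool_pos: [0.6179, 0.0218, 0.1103]
orientation: [2.406, 2.019, 0.001]
force: [-0.5, -0.1, -0.5]
opening: 0.0003
gripper_force: 0.0
```

Request:
play_rows --slide '[[0, 0, 0], [0, 0, 0], [0, 0, 0], [0, 0, 0], [0, 0, 0], [0, 0, 0], [0, 0, 0], [0, 0, 0]]' --twist '[[0, 0, -0.142], [0, 0, -0.142], [0, 0, -0.142], [0, 0, -0.142], [0, 0, -0.142], [0, 0, -0.142], [0, 0, -0.142], [0, 0, -0.142]]'

```text
t: 29.15
tool_pos: [0.6179, 0.0218, 0.1103]
orientation: [0.861, 3.021, 0.0]
force: [-0.2, -0.2, -0.2]
opening: 0.0005
gripper_force: 0.0
```

```bash
python3 -c "
from look import *
where();ears();pre(256,.022)"
```

```text
axis in tool [ 29.7  22.4 110.3] phi 238.2 F tool [ 0.  -0.3  0.2]
top 118 ears 75.3 [0.601 0.054 0.077]
scene 158 ears 72.2 [0.607 0.052 0.076]
29.25 F [-1.1  0.8  0.9] q6 -1.06 P [0.6186 0.0221]
tool [0.6179 0.0218 0.1103] yaw 148.0 tilt [ 0. -0. -1.] slide [-0.002  0.002  0.201] dist 0.05 twistz -0.301
```

Request:
play_rows --slide '[[0, 0, 0], [0, 0, 0], [0, 0, 0.06], [0, 0, 0.07], [0, 0, 0.07], [0, 0, 0], [0.018, 0, 0], [0.016, 0, 0]]' --twist '[[0, 0, -0.142], [0, 0, -0.142], [0, 0, 0], [0, 0, 0], [0, 0, 0], [0, 0, 0], [0, 0, 0], [0, 0, 0]]'

```text
t: 30.05
tool_pos: [0.6103, 0.0239, 0.0607]
orientation: [0.419, 3.113, 0.0]
force: [1.2, 0.3, -0.4]
opening: 0.0003
gripper_force: 0.0
```

Request:
play_rows --slide '[[0.0086, -0.003, 0], [0.017, -0.006, 0], [0.017, -0.006, 0], [0.017, -0.006, 0], [0.017, -0.006, 0], [0.017, -0.006, 0], [0.017, -0.006, 0], [0.017, -0.006, 0]]' --twist '[[0, 0, 0.067], [0, 0, 0.133], [0, 0, 0.133], [0, 0, 0.133], [0, 0, 0.133], [0, 0, 0.133], [0, 0, 0.133], [0, 0, 0.133]]'

```text
t: 30.85
tool_pos: [0.5804, 0.0358, 0.0612]
orientation: [1.922, 2.483, 0.001]
force: [-0.3, -1.1, 0.2]
opening: 0.0006
gripper_force: 0.4
```

Request:
play_rows --slide '[[0.017, -0.008, 0], [0.017, -0.006, 0], [0.017, -0.006, 0], [0.017, -0.006, 0], [0.017, -0.006, 0], [0.017, -0.006, 0], [0.017, -0.006, 0], [0.009, -0.003, 0]]' --twist '[[0, 0, 0.133], [0, 0, 0.133], [0, 0, 0.133], [0, 0, 0.133], [0, 0, 0.133], [0, 0, 0.133], [0, 0, 0.133], [0, 0, 0.067]]'

```text
t: 31.65
tool_pos: [0.5753, 0.068, 0.0611]
orientation: [2.905, 1.193, 0.002]
force: [-0.7, -0.6, 0.6]
opening: 0.0007
gripper_force: 0.7
```

```bash
python3 -c "
from look import *
where();ears()"
```

```text
axis in tool [12.6 28.6 61.1] phi 134.7 F tool [-0.9 -0.1 -0.6]
top 0
scene 186 ears 152.9 [0.598 0.053 0.08 ]
```

Request:
play_rows --slide '[[0.0085, -0.004, 0], [0.0085, -0.004, 0], [0.0085, -0.003, 0], [0.0085, -0.003, 0], [0.006, -0.002, 0], [0.002, -0.001, 0], [0.002, -0.001, 0], [0.002, 0, 0]]' --twist '[[0, 0, 0.067], [0, 0, 0.067], [0, 0, 0.067], [0, 0, 0.067], [0, 0, 0.05], [0, 0, 0.017], [0, 0, 0.017], [0, 0, 0.017]]'

```text
t: 32.55
tool_pos: [0.5816, 0.0781, 0.0602]
orientation: [-3.079, -0.624, -0.001]
force: [-2.7, -0.3, 1.0]
opening: 0.0003
gripper_force: 0.7
```

```bash
python3 -c "
from nut import *
where()"
```

```text
axis in tool [12.7 28.8 60.2] phi 112.9 F tool [-2.6 -0.7 -1. ]
```

Request:
play_rows --slide '[[0.002, -0.001, 0], [0.002, -0.001, 0], [0.002, -0.001, 0], [0.002, 0, 0], [0, 0, 0], [0, 0, 0], [0, 0, 0], [0, 0, 0]]' --twist '[[0, 0, 0.017], [0, 0, 0.017], [0, 0, 0.017], [0, 0, 0.017], [0, 0, 0], [0, 0, 0], [0, 0, 0], [0, 0, 0]]'

```text
t: 33.35
tool_pos: [0.5831, 0.0796, 0.0598]
orientation: [-3.099, -0.514, 0.0]
force: [0.1, -0.8, -0.2]
opening: 0.0008
gripper_force: 0.5
```

```bash
python3 -c "
from nut import *
where()"
```

```text
axis in tool [12.8 28.8 59.8] phi 108.9 F tool [-0.2  0.7  0.2]
```

Request:
play_rows --slide '[[0.002, -0.001, 0], [0.002, 0, 0], [0.002, -0.001, 0], [0, 0, 0], [0, 0, 0], [0, 0, 0], [0, 0, 0], [0, 0, 0]]' --twist '[[0, 0, 0.017], [0, 0, 0.017], [0, 0, 0.017], [0, 0, 0], [0, 0, 0], [0, 0, 0], [0, 0, 0], [0, 0, 0]]'

```text
t: 34.15
tool_pos: [0.5843, 0.0804, 0.0598]
orientation: [-3.112, -0.431, 0.0]
force: [-1.4, 0.3, -0.1]
opening: 0.0004
gripper_force: 1.0
```

```bash
python3 -c "
from nut import *
where()"
```

```text
axis in tool [13.  28.5 59.8] phi 105.8 F tool [-1.2 -0.7  0.1]
```

Request:
play_rows --slide '[[0.002, 0, 0], [0.002, 0, 0], [0, 0, 0], [0, 0, 0], [0, 0, 0], [0, 0, 0], [0, 0, 0], [0, 0, 0]]' --twist '[[0, 0, 0], [0, 0, 0], [0, 0, 0], [0, 0, 0], [0, 0, 0], [0, 0, 0], [0, 0, 0], [0, 0, 0]]'

```text
t: 34.95
tool_pos: [0.5845, 0.0806, 0.0597]
orientation: [3.112, 0.431, -0.003]
force: [-6.5, -0.4, 3.8]
opening: 0.0005
gripper_force: 3.4
```

Request:
play_rows --slide '[[0.002, 0, 0], [0, 0, 0], [0, 0, 0], [0, 0, 0], [0, 0, 0], [0, 0, 0], [0, 0, 0], [0, 0, 0]]' --twist '[[0, 0, 0], [0, 0, 0], [0, 0, 0], [0, 0, 0], [0, 0, 0], [0, 0, 0], [0, 0, 0], [0, 0, 0]]'

```text
t: 35.75
tool_pos: [0.5845, 0.0806, 0.0597]
orientation: [3.112, 0.431, -0.005]
force: [-8.1, -1.2, 5.2]
opening: 0.0009
gripper_force: 4.5
```

```bash
python3 -c "
from look import *
where();ears()
for i in range(4):
    s=robot.read_state();print(s['force'].round(1),s['gripper_force'].round(2),s['wrist_torque'].round(2),s['tool_pos'].round(4))"
```

```text
axis in tool [12.8 28.6 59.6] phi 105.8 F tool [-8.2 -1.1 -5.2]
top 1
scene 188 ears 119.5 [0.601 0.057 0.079]Traceback (most recent call last):
  File "<string>", line 5, in <module>
    s=robot.read_state();print(s['force'].round(1),s['gripper_force'].round(2),s['wrist_torque'].round(2),s['tool_pos'].round(4))
                                                   ^^^^^^^^^^^^^^^^^^^^^^^^
AttributeError: 'float' object has no attribute 'round'
```

The nut is stopped: force rose to 8 N with no further motion, at the predicted ear angle. I'll back off and verify.

Request:
play_rows --slide '[[-0.02, 0, 0], [-0.03, 0, 0], [0, 0, -0.15], [0, 0, -0.15], [-0.1, 0.02, -0.14], [-0.1, 0.02, -0.14], [-0.12, 0.02, -0.13], [-0.1, 0.01, -0.13]]' --twist '[[0, 0, 0], [0, 0, 0], [0, 0, 0], [0, 0, 0], [0, 0, 0], [0, 0, 0], [0, 0, 0], [0, 0, 0]]'

```text
t: 36.65
tool_pos: [0.4764, 0.0313, 0.2714]
orientation: [3.111, 0.431, 0.002]
force: [0.9, 0.6, 0.5]
opening: 0.0005
gripper_force: 0.0
```

Request:
play_rows --slide '[[0, 0, 0], [0, 0, 0], [0, 0, 0], [0, 0, 0], [0, 0, 0], [0, 0, 0], [0, 0, 0], [0, 0, 0]]' --twist '[[0, 0, 0], [0, 0, 0], [0, 0, 0], [0, 0, 0], [0, 0, 0], [0, 0, 0], [0, 0, 0], [0, 0, 0]]'

```text
t: 37.45
tool_pos: [0.4775, 0.0321, 0.2697]
orientation: [-3.112, -0.431, 0.001]
force: [-0.6, 0.2, -0.6]
opening: 0.0005
gripper_force: 0.0
```

Run:
```python
from cf import *
from plant import robot
import lc
s=robot.read_state();print(s["t"],s["tool_pos"].round(3))
lc.lc("w8")
f=np.load("w8.npz");l=lensfit(f,np.array([.4840,.010]));card(f,l)
q=cv2.resize(f["p"][10:250,190:470,::-1],None,fx=2.5,fy=2.5,interpolation=cv2.INTER_CUBIC);cv2.imwrite("pics/w8.png",np.clip(q*1.3,0,255).astype(np.uint8))
```

```text
37.45 [0.478 0.032 0.27 ]
n 345 r 37.099998474121094 38.30833147014809 lens [0.4849 0.0107] card [0.4854 0.0126] widths [0.053  0.0201] diff card-lens [0.0005 0.002 ]
ears -74.62421 718 0.08342343474858704
lens [0.4831 0.0093] r 0.0376 148 0.001
card [484.4  10.9] [55.5 87.7] 12.3 541
```

View pics/w8.png

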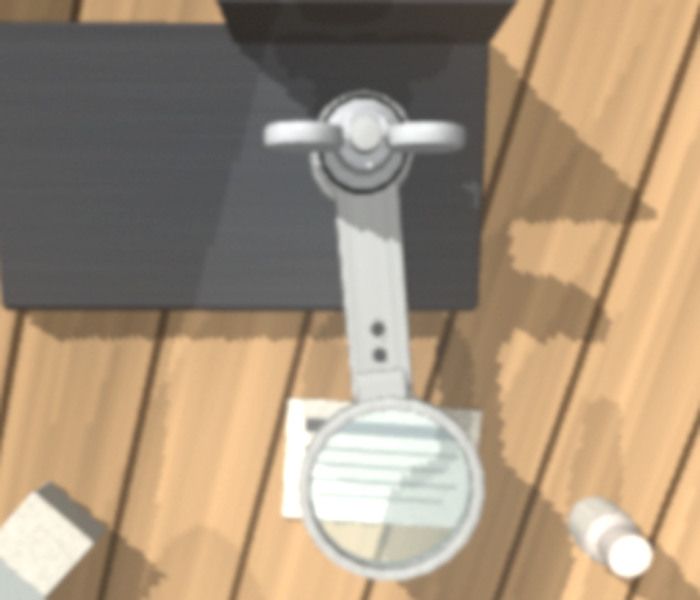

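The final view shows the ears along the plate (105.4°, seated at the expected angle), and the ear tops down to 83 mm. The lens, centred at (392,488), is over the card to within about 2 mm. drops_d at (610,540) and the carton haven't moved, and the robot is clear. Handing in.

```bash
python3 -c "
from plant import robot
print(robot.close_job())"
```

```text
the job is handed in; nothing more can be done
None
```

The job is handed in at 37.5 s: the lens sits over the dosing card to within about 2 mm, and the wing nut is seated, stopped at its expected angle under an 8 N push.

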